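Swap the slipping mirror and the amber jar on the dresser

ROBOT

A 6-joint arm with a two-finger parallel gripper is mounted at the origin on the work surface. World frame = base frame: x ahead of the robot, y to its left, z up, the work surface at z = 0. Lengths are in m, angles in rad, forces in N, time in s.
With the tool pointing down it reaches from about 0.2 to 0.875 m from the base axis. Payload 3.4 kg.
Tool frame: the origin (TCP) lies at the very end of the fingers, on their centre line; the grasp point (between the pads) lies 19 mm behind it; z points along the fingers, y is the line along which they close (so a half turn about z gives the same grasp; the last joint's range is limited). The gripper opens to 94 mm and grips with 3 to 60 N. Pads are 16 mm wide; open, the fingers measure 119 mm over their backs; the gripper's body (75 mm by 177 mm) begins 78 mm behind the grasp point.
Start: joints at [-1.278, 0.276, 1.505, -0, 1.361, -0.121], TCP at [0.231, -0.527, 0.205] pointing down, gripper open.
Joint ranges: [-2.89, 2.89], [-0.75, 2.08], [0.22, 2.7], [-1.18, 4.32], [0.11, 2.71], [-2.7, 2.7]. Speed limits (rad/s): [2.57, 2.57, 3.14, 3.14, 3.14, 3.14].

INTERFACE

Orientations are given as [roll, pitch, yaw] about the fixed x, y, z axes, in that order (R = Rz(yaw) Ry(pitch) Rx(roll)).
In Python, from workcell import arm gives the robot as it stands. The module is installed in compiled form; this text tells all that it offers.
- The arm moves only by the tool jog_arm, never from a script. Its argument "steps" is a list of rows, each a list of 5 numbers: the shift along the tool's x, y, z in m, then the turn about the tool's z in rad, then the closure, from -1 (fully open) to 1 (shut), so that 0 is half open. In form: [[x, y, z, turn, grip], ...]. A call has exactly 10 rows; each row is the pose to reach, as a shift and turn from the pose commanded when the call began, along the tool's axes at that moment; what a row does not reach only later rows make up. A row lasts 1/12 s, in which the tool goes at most 41.7 mm and 7.16 degrees, less where a joint would pass 70% of its speed; a pose out of reach is approached as far as the arm can. A call with a gripper value outside its range is refused whole. The fingers move at their own pace and stop on an object; the grip force is fixed at half the most. Time passes only in rows, so rows that repeat a pose let the fingers close, or fill a call up. It gives the time, the measured TCP pose, the force, the opening and the grip force at its end, in the units of the state.
- arm.read_state(): the state, without advancing time (a new reading comes with each control period).
- arm.get_image(name): name is "scene" or "top"; returns a dict with "frame" (420x560x3 uint8, red, green, blue), "fx", "fy", "cx", "cy" (pixels), "dist" ([k1, k2, p1, p2, k3] as OpenCV has them; the pictures are not rectified), "camera_from_world" (4x4, takes a point from world to camera coordinates). Camera axes: x right, y down, z forward; pixel columns grow to the right and rows downward; lengths in m; the calibration is good to about 2 mm. A picture is of the moment at which its call begins. There is no depth.
- arm.sign_off(): hands the job in; it is judged then, once.
Trained networks look in the newest picture that a camera, given by its name, has taken for a name from the list of things; names that differ only in an ending like _2 or _b are one class to them, and where a whole thing is asked for, a point or a joint stands for the part that bears it (a point fixed in the world has none). Each returns a list of dicts, best first, with "p" (0 to 1); they miss things now and then, are a little off and sometimes report something else, mostly with a low value. They report only what shows in the picture. A call takes as long as a camera call. They do not tell look-alikes from the thing itself.
- arm.find_in(label, camera): "centre" ([x, y, z] in m, in world coordinates, good to about 4 mm: the middle of the surface that is visible of it).
- arm.regions_of(label, camera): "mask" (420x560 bool, what is visible of it).
- arm.mark_of(label, camera): "centre" ([x, y, z] in m, in world coordinates, good to about 4 mm: a listed point, or the origin of a listed thing).
The state is a dict: "time_s": time; "qpos": joint angles; "qvel": joint speeds; "effort": joint torques, N m; "ee_pos": TCP position; "tcp_rot": TCP orientation; "contact_force": force on the tool from outside, world axes, zero at the start; "wrist_torque": the same for the moment, N m; "width": finger opening in m; "grip_force": force on a finger pad.
Only numpy, scipy, OpenCV 4.12 (cv2) and the standard library are available. Lean on these libraries where they do the work, as an engineer would, in place of code of your own. Each camera call takes 0.05 s, during which the arm holds its last target. There are 200 camera calls.

TASK

The arched aluminium mirror is propped almost upright against the blue keepsake box with nothing to stop its foot from sliding away: swap it with the amber jar. The mirror should end up leaning back against the backboard of the wooden tray, glass facing out, set centrally in the trough with its foot against the tray's dark lip, and the jar upright in the middle of the cork pad in front of the box. Set both down gently, do not let either of them fall over, leave the other things where they are, and let go of everything.

Things in the scene. Friction and masses are not known exactly. Their poses are not given: they have to be found in the camera images.
- mirror_center (a point): Centre of the loose arched mirror: flat aluminium board with bluish glass, 175 mm tall, 105 wide, 10 thick (straight foot, half-round top of radius 52.5), about 0.35 kg. Axes: z up along the board, y along its width, x out of the glass. Starts on the cork pad, leaning 12 degrees back against the top front edge of the keepsake box.
- mirror_foot (a point): Middle of the mirror's bottom edge on the glass side: 87.5 mm below the centre along the board and 5 mm towards the glass. Axes as the mirror's.
- mirror: The mirror as a body; origin and axes as point mirror_center. At the start the glass faces away from the box; the upper 85 mm stands clear above the box, so it can be pinched across its thickness at the top.
- jar_center (a point): Centre (half-way up) of the loose amber glass jar with black twist cap: upright cylinder 100 mm tall, at most 54 mm in diameter, about 0.22 kg. z is its axis, up. At the start it stands in the trough of the tray, near its middle.
- jar: The jar as a body; origin at the centre of its underside.
- tray: Fixed acacia tray, 200 mm (x) by 170 (y), origin at the centre of its underside; x runs from backboard to open front, away from the robot give or take its yaw; z up. Floor 8 mm thick. Backboard along the -x edge, 10 mm thick: inner face x = -90, top z = 98. Dark lip along y, 12 mm thick: inner face x = -24, top z = 24. Side rims 24 mm high. The ring dish and cufflinks lie in front of the lip.
- trough (a point): Middle of the trough's floor, between backboard and lip, 66 mm (x) by 150 mm (y): at x = -57, y = 0, z = 8 mm in the tray, axes as the tray's. With its foot against the lip the mirror rests on the backboard's top edge at about 32 degrees from vertical, top towards the robot, glass looking up and away from it.
- keepsake: Fixed blue keepsake box with two white drawer fronts, 110 mm (x) by 160 (y) by 85 high; origin at the foot of the middle of its front face; x points out of the front, away from the robot give or take its yaw; z up. A fixed cork pad, 100 mm (x) by 120 (y), 4 thick, lies before the front.
- pad (a point): Middle of the cork pad's top, 50 mm ahead of the box's front face, 4 mm above the marble; axes as the box's. Tray and box stand either side of the robot's centre line, either one on the left; the marble between them, within 60 mm of x = 0.5 m, y = 0, is empty and something can be put down there.
- dish: Loose cream ceramic ring dish, 72 mm in diameter, 22 mm high, in the front part of the tray; origin at its underside. Leave it.
- cufflinks: Steel cufflink pair on a loose grey pad, 36 by 56 by 15 mm, in the front part of the tray; origin at its underside. Leave it.
- hairbrush: Loose navy plastic hairbrush, 220 mm long, 30 mm high, lying near the far edge; origin on the marble where the handle meets the head. Leave it.
- perfume: Loose green glass perfume bottle, 35 by 55 mm, 103 mm high, out at one side; origin at its underside. Leave it.
- tumbler: Loose blue ceramic tumbler, 72 mm in diameter, 85 mm high, out at the left side; origin at its underside. Leave it.
- lotion: Loose white lotion bottle, 56 mm in diameter, 150 mm high, out at the right side; origin at its underside. Leave it.
Not all that is in view belongs to the job. Of the things that look like the mirror, the largest one is meant.

How it is judged:
By the outcome, as a careful person would: the job done as asked, in the order asked, and still so for the second after the job is handed in, with the robot touching nothing.
It also fails if it takes over 72 s, if anything falls off the work surface, if the arm or the gripper's body presses on something with over 40 N, if the wrist force passes 120 N, or if a joint passes its speed limit or range.

## Working session

There is one attempt and no reset: what is moved stays moved. The work goes in short steps, Python scripts to look and compute and a tool call to move; the robot and the scene stay as the last step left them, time stands still between calls to the robot, and variables do not carry over. Pictures are saved under pics/ and viewed, at most 14 in all, crops included, and the job is handed in when it is done.

Besides the shell and the picture viewer there is one more tool, called after ">>>" as name(argument=value, ...) on one line, values as JSON. jog_arm: Moves the arm, as the interface text tells. Its arguments: {"type":"object","properties":{"steps":{"type":"array","items":{"type":"array","items":{"type":"number"}}}},"required":["steps"]}

```bash
mkdir -p pics; python3 - <<'E'
from workcell import arm
import cv2,numpy as np
s=arm.read_state();print(s['time_s'],s['ee_pos'],s['tcp_rot'],s['width'])
ims=[arm.get_image(n)for n in("scene","top")]
for n,i in zip(("scene","top"),ims):
    cv2.imwrite(f'pics/{n}0.png',i['frame'][:,:,::-1]); print(n,i['fx'],i['cx'],i['cy'],i['dist'],np.round(i['camera_from_world'],3).tolist())
for l in["mirror_center","mirror_foot","jar_center","jar","tray","trough","keepsake","pad","dish","cufflinks"]:
    for c in("scene","top"):
        print(l,c,[(np.round(d['centre'],3).tolist(),round(d['p'],2)) for d in arm.mark_of(l,c)][:4])
E
```

```text
0.0 [ 0.23102199 -0.52595277  0.20462564] [-3.13985254e+00 -1.89888913e-04  4.13792216e-01] 0.09385466971351013
scene 501.06450360179184 276.24072363667403 206.7416504267735 [0.05999469 0.         0.         0.         0.        ] [[-0.491, 0.871, -0.02, 0.284], [0.634, 0.342, -0.694, -0.299], [-0.598, -0.353, -0.72, 1.674], [0.0, 0.0, 0.0, 1.0]]
top 396.0407417273321 287.61479016972305 206.0277968825831 [-0.07187935  0.          0.          0.          0.        ] [[-0.052, -0.999, -0.001, 0.048], [-0.978, 0.052, -0.202, 0.58], [0.202, -0.009, -0.979, 0.986], [0.0, 0.0, 0.0, 1.0]]
mirror_center scene [([0.756, -0.2, 0.004], 0.91), ([0.525, -0.232, 0.092], 0.58)]
mirror_center top [([0.755, -0.2, 0.004], 0.88), ([0.523, -0.234, 0.089], 0.86), ([0.354, 0.003, 0.008], 0.83)]
mirror_foot scene [([0.549, -0.231, 0.007], 0.82), ([0.39, -0.047, 0.0], 0.81), ([0.702, -0.247, 0.004], 0.64), ([0.471, 0.203, 0.006], 0.56)]
mirror_foot top [([0.384, -0.05, 0.001], 0.98), ([0.546, -0.236, 0.008], 0.9), ([0.708, -0.245, -0.001], 0.85)]
jar_center scene [([0.472, 0.202, 0.06], 0.85)]
jar_center top [([0.47, 0.205, 0.054], 0.89), ([0.785, -0.001, -0.0], 0.38)]
jar scene [([0.47, 0.208, 0.008], 0.79), ([0.471, 0.192, 0.008], 0.42)]
jar top [([0.468, 0.203, 0.014], 0.91)]
tray scene [([0.526, 0.202, -0.0], 0.64)]
tray top [([0.529, 0.202, -0.002], 0.78), ([0.619, -0.424, -0.0], 0.49), ([0.628, 0.435, 0.002], 0.37)]
trough scene [([0.474, 0.194, 0.005], 0.74)]
trough top [([0.475, 0.191, 0.007], 0.91)]
keepsake scene [([0.518, -0.218, 0.001], 0.86)]
keepsake top [([0.518, -0.218, 0.001], 0.72)]
pad scene [([0.574, -0.22, 0.006], 0.84)]
pad top [([0.571, -0.217, 0.009], 0.62)]
dish scene [([0.562, 0.237, 0.007], 0.58)]
dish top [([0.558, 0.228, 0.009], 0.92)]
cufflinks scene [([0.566, 0.162, 0.007], 0.84)]
cufflinks top []
```

View pics/scene0.png

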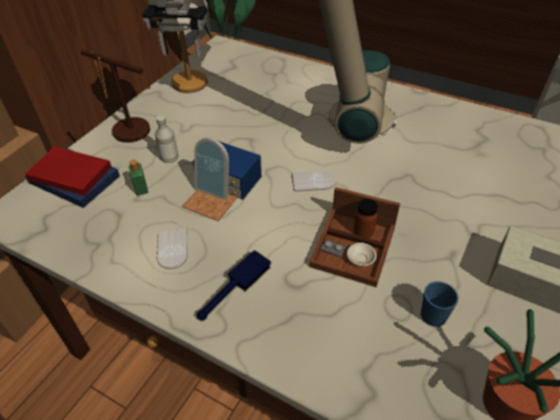

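View pics/top0.png

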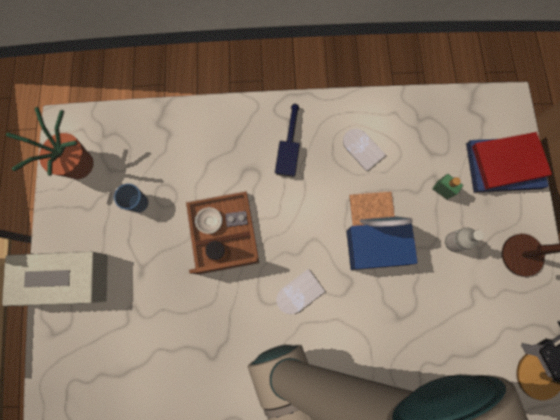

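The mirror-like items are the upright mirror leaning on the blue box (scene (212,168), top (385,222)), a flat one at scene (172,247), and a flat one at scene (313,180). The one leaning on the box and standing on the cork pad fits the description and looks the largest, so I'll confirm it in a crop and fit poses by silhouette.

```bash
cat > fit.py <<'E'
from workcell import arm
import cv2,numpy as np
from scipy.optimize import minimize
def view(n):
    i=arm.get_image(n); i['K']=np.array([[i['fx'],0,i['cx']],[0,i['fy'],i['cy']],[0,0,1.]]); return i
def proj(P,i):
    T=i['camera_from_world']; return cv2.projectPoints(np.asarray(P,float),cv2.Rodrigues(T[:3,:3])[0],T[:3,3],i['K'],np.array(i['dist']))[0][:,0]
def box(x0,x1,y0,y1,z0,z1): return np.array([[x,y,z]for x in(x0,x1)for y in(y0,y1)for z in(z0,z1)],float)/1000
def cyl(r,z0,z1): a=np.linspace(0,2*np.pi,40); return np.array([[r*np.cos(t),r*np.sin(t),z]for t in a for z in(z0,z1)])/1000
TRAY=[np.vstack([box(-100,100,-85,85,0,24),box(-100,-90,-85,85,0,98)])]
TRAY=[box(-100,100,-85,85,0,24),box(-100,-90,-85,85,0,98)]
BOX=[box(-110,0,-80,80,0,85)]
JAR=[cyl(27,0,100)]
def mirror(tilt,z0):   # origin: back bottom corner middle
    a=np.linspace(0,np.pi,30); o=[(52.5*np.cos(t),122.5+52.5*np.sin(t))for t in a]+[(-52.5,0),(52.5,0)]
    P=np.array([[x,y,z]for y,z in o for x in(0,10)])/1000
    c,s=np.cos(tilt),np.sin(tilt)
    return [np.c_[c*P[:,0]-s*P[:,2],P[:,1],s*P[:,0]+c*P[:,2]+z0]]
def place(P,p): c,s=np.cos(p[2]),np.sin(p[2]); return np.c_[p[0]+c*P[:,0]-s*P[:,1],p[1]+s*P[:,0]+c*P[:,1],P[:,2]]
def render(parts,p,i):
    m=np.zeros((840*2,1120*2),np.uint8)
    for P in parts:
        h=cv2.convexHull(((proj(place(P,p),i)+.5)*4-.5).astype(np.float32)); cv2.fillConvexPoly(m,np.round(h).astype(np.int32),1)
    return cv2.resize(m.astype(np.float32),(560,420),interpolation=cv2.INTER_AREA)
def fit(label,parts,p0,views,ign=(),yaw=True,near=None):
    data=[]
    for n,i in views.items():
        r=arm.regions_of(label,n)
        if not r: continue
        c=render(parts,p0,i)>.5
        b=max(r,key=lambda d:(d['mask']&c).sum()); w=np.ones((420,560),bool)
        for l in ign:
            for d in arm.regions_of(l,n)[:3]: w&=~cv2.dilate(d['mask'].astype(np.uint8),np.ones((3,3))).astype(bool)
        data.append((i,b['mask'],w))
    f=lambda q:sum((np.abs(render(parts,(q[0]/1e3,q[1]/1e3,(q[2]/100 if yaw else p0[2])),i)-m)*w).sum()for i,m,w in data)
    q0=np.array([p0[0]*1e3,p0[1]*1e3,p0[2]*100])
    best=None
    for dy in((-8,0,8)if yaw else(0,)):
        S=np.vstack([q0,q0+[6,0,0],q0+[0,6,0],q0+[0,0,8]])+[0,0,dy]
        r=minimize(f,S[0],method='Nelder-Mead',options=dict(initial_simplex=S,maxiter=150,xatol=.1,fatol=1))
        if best is None or r.fun<best.fun: best=r
    q=best.x; p=np.array([q[0]/1e3,q[1]/1e3,q[2]/100 if yaw else p0[2]])
    print(label,np.round(p,4),'xor',round(best.fun),'of',[int(m.sum())for _,m,_ in data]); return p
E
python3 - <<'E'
from fit import *
V={n:view(n)for n in("scene","top")}
for d in (V,): pass
t=fit("tray",TRAY,(.527,.202,.1),V,("jar","dish"))
b=fit("keepsake",BOX,(.518,-.218,0.),V,("mirror",))
j=fit("jar",JAR,(.470,.204,0),V,yaw=False)
m=fit("mirror",mirror(np.radians(12),.004),(.537,-.232,b[2]),V)
for nm,i in V.items():
    f=i['frame'][:,:,::-1].copy()
    for parts,p in((TRAY,t),(BOX,b),(JAR,j),(mirror(np.radians(12),.004),m)):
        for P in parts:
            cv2.polylines(f,[np.int32(cv2.convexHull(proj(place(P,p),i).astype(np.float32)))],True,(0,255,0),1)
    V[nm]['o']=f
a=cv2.resize(V['scene']['o'][110:300,120:420],(600,380),interpolation=2)[:,:]; c=cv2.resize(V['top']['o'][120:310,170:490],(600,356)[:2],interpolation=2)
o=np.vstack([cv2.resize(a,(470,298)),cv2.resize(c,(470,279))]); cv2.imwrite('pics/fit.png',o)
E
```

```text
tray [0.5279 0.1983 0.1376] xor 810 of [4362, 3436]
keepsake [ 0.5213 -0.2192  0.0298] xor 2077 of [2388, 3928]
jar [0.4697 0.2023 0.    ] xor 207 of [782, 451]
mirror [ 0.5381 -0.2306 -0.0038] xor 162 of [1699, 369]
```

View pics/fit.png

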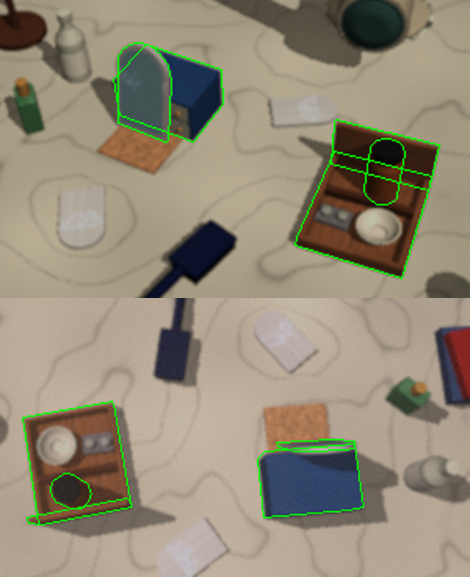

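The overlay fits. The upright mirror at crop (143,92) is clearly larger than the flat white cards at (80,215) and (300,110), and it stands on the cork against the box, so it is the one meant. The heights, sizes and tilt offsets (foot 27 mm in front of the box) are consistent. I'll move the jar first.

>>> jog_arm(steps=[[0.256, -0.285, 0, 0.138, -1], [0.256, -0.285, 0, 0.138, -1], [0.256, -0.285, 0, 0.138, -1], [0.256, -0.285, 0, 0.138, -1], [0.256, -0.285, 0, 0.138, -1], [0.256, -0.285, 0, 0.138, -1], [0.256, -0.285, 0, 0.138, -1], [0.256, -0.285, 0, 0.138, -1], [0.256, -0.285, 0, 0.138, -1], [0.256, -0.285, 0, 0.138, -1]])

```text
time_s: 2.73
ee_pos: [0.3514, -0.157, 0.2057]
tcp_rot: [-3.139, -0.002, 0.281]
contact_force: [-0.0, 0.1, -0.2]
width: 0.0943
grip_force: 0.0
```

```bash
cat > d.py <<'E'
import sys,numpy as np
from workcell import arm
# usage: d.py x y z yaw -> tool-frame delta from current pose
s=arm.read_state(); p=np.array(s['ee_pos']); y=s['tcp_rot'][2]; t=np.array(list(map(float,sys.argv[1:5])))
d=t[:3]-p; c,n=np.cos(y),np.sin(y)
print('t',round(s['time_s'],2),'p',np.round(p,4),'rot',np.round(s['tcp_rot'],3),'w',round(s['width'],4),'F',np.round(s['contact_force'],1),'g',round(s['grip_force'],1))
print('delta',np.round([d[0]*c+d[1]*n,d[0]*n-d[1]*c,-d[2],(y-t[3]+np.pi)%(2*np.pi)-np.pi],4))
E
python3 d.py .470 .202 .16 .138
python3 - <<'E'
from fit import *
V={n:view(n)for n in("scene","top")}
b=fit("keepsake",BOX+[box(0,100,-60,60,0,4)],(.518,-.218,0.03),V,("mirror",))
b=fit("keepsake",BOX,(.518,-.218,0.03),{'top':V['top']},("mirror",))
E
```

```text
t 2.73 p [ 0.3514 -0.157   0.2057] rot [-3.139e+00 -2.000e-03  2.810e-01] w 0.0943 F [-0.   0.1 -0.2] g 0.0
delta [ 0.2135 -0.312   0.0457  0.143 ]
keepsake [ 0.5197 -0.2199  0.0274] xor 509 of [2462, 3660]
keepsake [ 0.5251 -0.2148  0.1   ] xor 1416 of [3660]
```

>>> jog_arm(steps=[[0.2135, -0.312, 0, 0.143, -1], [0.2135, -0.312, 0, 0.143, -1], [0.2135, -0.312, 0, 0.143, -1], [0.2135, -0.312, 0, 0.143, -1], [0.2135, -0.312, 0, 0.143, -1], [0.2135, -0.312, 0, 0.143, -1], [0.2135, -0.312, 0, 0.143, -1], [0.2135, -0.312, 0, 0.143, -1], [0.2135, -0.312, 0, 0.143, -1], [0.2135, -0.312, 0.04, 0.143, -1]])

```text
time_s: 3.97
ee_pos: [0.4803, 0.2016, 0.1713]
tcp_rot: [-3.137, -0.019, 0.134]
contact_force: [2.7, 1.3, 1.1]
width: 0.094
grip_force: 0.0
```

```bash
python3 d.py .470 .202 .05 .138
```

```text
t 3.97 p [0.4803 0.2016 0.1713] rot [-3.137 -0.019  0.134] w 0.094 F [2.7 1.3 1.1] g 0.0
delta [-0.0101 -0.0018  0.1213 -0.0039]
```

>>> jog_arm(steps=[[0, 0, 0, 0, -1], [0, 0, 0, 0, -1], [0, 0, 0.02, 0, -1], [0, 0, 0.04, 0, -1], [0, 0, 0.05, 0, -1], [0, 0, 0.05, 0, -1], [0, 0, 0.05, 0, -1], [0, 0, 0.05, 0, -1], [0, 0, 0.05, 0, -1], [0, 0, 0.05, 0, -1]])

```text
time_s: 4.8
ee_pos: [0.4723, 0.1957, 0.1166]
tcp_rot: [-3.141, -0.002, 0.132]
contact_force: [0.2, -0.3, 1.0]
width: 0.0938
grip_force: 0.0
```

```bash
python3 d.py .470 .202 .05 .138
```

```text
t 4.8 p [0.4723 0.1957 0.1166] rot [-3.141e+00 -2.000e-03  1.320e-01] w 0.0938 F [ 0.2 -0.3  1. ] g 0.0
delta [-0.0014 -0.0065  0.0666 -0.0055]
```

>>> jog_arm(steps=[[-0.001, -0.006, 0, -0.005, -1], [-0.001, -0.006, 0.02, -0.005, -1], [-0.001, -0.006, 0.045, -0.005, -1], [-0.001, -0.006, 0.066, -0.005, -1], [-0.001, -0.006, 0.066, -0.005, -1], [-0.001, -0.006, 0.066, -0.005, -0.5], [-0.001, -0.006, 0.066, -0.005, 0], [-0.001, -0.006, 0.066, -0.005, 0.3], [-0.001, -0.006, 0.066, -0.005, 1], [-0.001, -0.006, 0.066, -0.005, 1]])

```text
time_s: 5.63
ee_pos: [0.4705, 0.2018, 0.0505]
tcp_rot: [-3.141, -0.002, 0.138]
contact_force: [0.6, 0.8, 0.7]
width: 0.0639
grip_force: 0.0
```

>>> jog_arm(steps=[[0, 0, 0, 0, 1], [0, 0, 0, 0, 1], [0, 0, 0, 0, 1], [0, 0, -0.01, 0, 1], [0, 0, -0.03, 0, 1], [0, 0, -0.06, 0, 1], [0, 0, -0.09, 0, 1], [0, 0, -0.12, 0, 1], [0, 0, -0.12, 0, 1], [0, 0, -0.12, 0, 1]])

```text
time_s: 6.47
ee_pos: [0.4703, 0.2012, 0.1708]
tcp_rot: [3.141, -0.003, 0.138]
contact_force: [0.8, -0.2, -3.5]
width: 0.0531
grip_force: 30.0
```

```bash
python3 d.py .5 0.0 .16 .138
```

```text
t 6.47 p [0.4703 0.2012 0.1708] rot [ 3.141e+00 -3.000e-03  1.380e-01] w 0.0531 F [ 0.8 -0.2 -3.5] g 30.0
delta [ 1.800e-03  2.034e-01  1.080e-02 -1.000e-04]
```

>>> jog_arm(steps=[[0.001, 0.03, 0, 0.1, 1], [0.002, 0.06, 0, 0.108, 1], [0.002, 0.1, 0, 0.108, 1], [0.002, 0.14, 0.0, 0.108, 1], [0.002, 0.17, 0.0, 0.108, 1], [0.002, 0.19, 0.02, 0.108, 1], [0.002, 0.203, 0.04, 0.108, 1], [0.002, 0.203, 0.06, 0.108, 1], [0.002, 0.203, 0.08, 0.108, 1], [0.002, 0.203, 0.08, 0.108, 1]])

```text
time_s: 7.3
ee_pos: [0.4939, 0.0007, 0.084]
tcp_rot: [-3.14, 0.013, 0.029]
contact_force: [-0.9, -0.1, -3.4]
width: 0.0536
grip_force: 30.0
```

>>> jog_arm(steps=[[0, 0, 0, 0, 1], [0, 0, 0.015, 0, 1], [0, 0, 0.03, 0, 1], [0, 0, 0.038, 0, 1], [0, 0, 0.042, 0, 1], [0, 0, 0.045, 0, 1], [0, 0, 0.0465, 0, 1], [0, 0, 0.0465, 0, 1], [0, 0, 0.0465, 0, 1], [0, 0, 0.0465, 0, 1]])

```text
time_s: 8.13
ee_pos: [0.5001, 0.0006, 0.0436]
tcp_rot: [3.141, -0.001, 0.03]
contact_force: [-0.5, 0.4, -2.7]
width: 0.0535
grip_force: 30.0
```

>>> jog_arm(steps=[[0, 0, 0.001, 0, 1], [0, 0, 0.0012, 0, 1], [0, 0, 0.0012, 0, 0], [0, 0, 0.0012, 0, -0.2], [0, 0, 0.0012, 0, -0.4], [0, 0, 0.0012, 0, -0.8], [0, 0, 0.001, 0, -1], [0, 0, 0, 0, -1], [0, 0, -0.02, 0, -1], [0, 0, -0.05, 0, -1]])

```text
time_s: 8.97
ee_pos: [0.497, 0.001, 0.0912]
tcp_rot: [-3.141, 0.007, 0.03]
contact_force: [-0.3, -0.0, 0.5]
width: 0.092
grip_force: 0.0
```

```bash
python3 d.py .5367 -.2306 .22 1.571;python3 - <<'E'
from fit import *
V={n:view(n)for n in("scene","top")}
print([(np.round(d['centre'],3).tolist(),round(d['p'],2)) for n in V for d in arm.mark_of('jar_center',n)])
m=fit("mirror",mirror(np.radians(12),.004),(.538,-.2306,0.02),V)
E
```

```text
t 8.97 p [0.497  0.001  0.0912] rot [-3.141  0.007  0.03 ] w 0.092 F [-0.3 -0.   0.5] g 0.0
delta [ 0.0328  0.2327 -0.1288 -1.5412]
[([0.505, 0.001, 0.05], 0.67), ([0.519, -0.233, 0.088], 0.59), ([0.497, 0.003, 0.044], 0.57), ([0.5, 0.0, 0.002], 0.49), ([0.618, -0.425, 0.001], 0.31)]
mirror [ 0.5385 -0.2318  0.015 ] xor 104 of [1791, 371]
```

>>> jog_arm(steps=[[0, 0, -0.04, 0, -1], [0, 0, -0.08, 0, -1], [0, 0, -0.12, -0.12, -1], [0, 0, -0.138, -0.24, -1], [0.01, 0.04, -0.138, -0.36, -1], [0.02, 0.08, -0.138, -0.48, -1], [0.025, 0.12, -0.138, -0.6, -1], [0.03, 0.16, -0.138, -0.72, -1], [0.032, 0.2, -0.138, -0.84, -1], [0.032, 0.233, -0.138, -0.96, -1]])

```text
time_s: 10.1
ee_pos: [0.5381, -0.2329, 0.2291]
tcp_rot: [-3.139, 0.0, 0.989]
contact_force: [0.2, 1.3, 0.3]
width: 0.0941
grip_force: 0.0
```

>>> jog_arm(steps=[[0, 0, 0, -0.12, -1], [0, 0, 0, -0.24, -1], [0, 0, 0, -0.36, -1], [0, 0, 0, -0.48, -1], [0, 0, 0, -0.6, -1], [0, 0, 0, -0.6, -1], [0, 0, 0, -0.6, -1], [0, 0, 0, -0.6, -1], [0, 0, 0, -0.6, -1], [0, 0, 0, -0.6, -1]])

```text
time_s: 10.93
ee_pos: [0.5384, -0.2311, 0.2308]
tcp_rot: [-3.141, -0.0, 1.582]
contact_force: [-0.1, 0.2, 0.1]
width: 0.0941
grip_force: 0.0
```

```bash
python3 d.py .5385 -.2318 .11 1.59
```

```text
t 10.93 p [ 0.5384 -0.2311  0.2308] rot [-3.141 -0.     1.582] w 0.0941 F [-0.1  0.2  0.1] g 0.0
delta [-7.000e-04  1.000e-04  1.208e-01 -8.000e-03]
```

>>> jog_arm(steps=[[0, 0, 0.02, -0.008, -1], [0, 0, 0.04, -0.008, -1], [0, 0, 0.055, -0.008, -1], [0, 0, 0.065, -0.008, -1], [0, 0, 0.075, -0.008, -1], [0, 0, 0.085, -0.008, -1], [0, 0, 0.095, -0.008, -1], [0, 0, 0.105, -0.008, -1], [0, 0, 0.115, -0.008, -1], [0, 0, 0.12, -0.008, -1]])

```text
time_s: 11.77
ee_pos: [0.5379, -0.2309, 0.1095]
tcp_rot: [-3.14, -0.001, 1.591]
contact_force: [-1.0, -0.0, -0.3]
width: 0.0939
grip_force: 0.0
```

>>> jog_arm(steps=[[0, 0, 0, 0, -0.9], [0, 0, 0, 0, -0.8], [0, 0, 0, 0, -0.7], [0, 0, 0, 0, -0.6], [0, 0, 0, 0, -0.5], [0, 0, 0, 0, -0.4], [0, 0, 0, 0, -0.3], [0, 0, 0, 0, -0.2], [0, 0, 0, 0, -0.1], [0, 0, 0, 0, 0.0]])

```text
time_s: 12.6
ee_pos: [0.5385, -0.2312, 0.111]
tcp_rot: [3.141, 0.0, 1.591]
contact_force: [0.1, -0.1, -0.3]
width: 0.0485
grip_force: 0.0
```

>>> jog_arm(steps=[[0, 0, 0, 0, 0.08], [0, 0, 0, 0, 0.16], [0, 0, 0, 0, 0.24], [0, 0, 0, 0, 0.32], [0, 0, 0, 0, 0.4], [0, 0, 0, 0, 0.48], [0, 0, 0, 0, 0.54], [0, 0, 0, 0, 0.6], [0, 0, 0, 0, 0.6], [0, 0, 0, 0, 0.6]])

```text
time_s: 13.43
ee_pos: [0.5386, -0.2312, 0.111]
tcp_rot: [3.141, 0.0, 1.591]
contact_force: [0.2, -0.1, 0.4]
width: 0.0189
grip_force: 0.0
```

```bash
python3 d.py .5385 -.2318 .11 1.59; python3 - <<'E'
from fit import *
i=view("scene");cv2.imwrite('pics/g1.png',cv2.resize(i['frame'][90:240,140:300,::-1],None,fx=3.5,fy=3.5,interpolation=2))
E
```

```text
t 13.43 p [ 0.5386 -0.2312  0.111 ] rot [3.141 0.    1.591] w 0.0189 F [ 0.2 -0.1  0.4] g 0.0
delta [-0.0006 -0.0001  0.001   0.001 ]
```

View pics/g1.png

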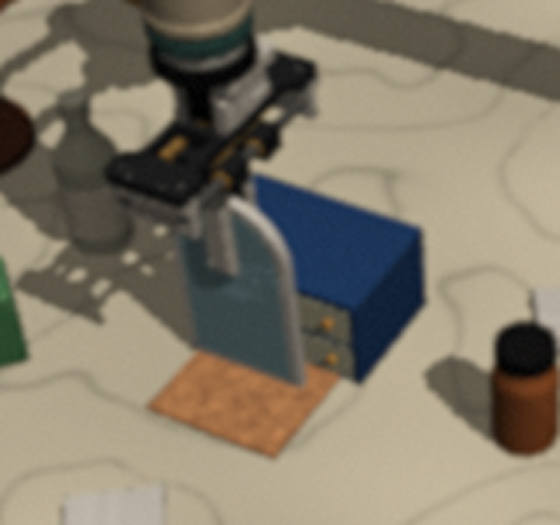

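The mirror stands nearly upright between the fingers (crop (240,280)), and the jar stands at (525,390). Next I'll close and lift.

>>> jog_arm(steps=[[0, 0, 0, 0, 0.7], [0, 0, 0, 0, 0.8], [0, 0, 0, 0, 1], [0, 0, 0, 0, 1], [0, 0, 0, 0, 1], [0, 0, 0, 0, 1], [0, 0, -0.005, 0, 1], [0, 0, -0.01, 0, 1], [0, 0, -0.02, 0, 1], [0, 0, -0.03, 0, 1]])

```text
time_s: 14.32
ee_pos: [0.5379, -0.2309, 0.1414]
tcp_rot: [-3.14, -0.001, 1.591]
contact_force: [0.5, 0.2, -3.0]
width: 0.0099
grip_force: 30.0
```

>>> jog_arm(steps=[[0, 0, -0.02, 0, 1], [0, 0, -0.04, 0, 1], [0, 0, -0.06, 0, 1], [0, 0, -0.08, 0, 1], [0, 0, -0.1, 0, 1], [0, 0, -0.12, 0, 1], [0, 0, -0.12, 0, 1], [0, 0, -0.12, 0, 1], [0, 0, -0.12, 0, 1], [0, 0, -0.12, 0, 1]])

```text
time_s: 15.15
ee_pos: [0.5376, -0.2307, 0.2594]
tcp_rot: [-3.139, -0.001, 1.591]
contact_force: [-0.4, -0.3, -3.0]
width: 0.0097
grip_force: 30.0
```

```bash
python3 - <<'E'
from fit import *
V={n:view(n)for n in("scene","top")}
s=arm.read_state()
b=[fit("mirror",mirror(np.radians(a),s['ee_pos'][2]-.106),(.535,-.2312,0.02),V,yaw=False) for a in(-4,0,4,8)]
i=V['scene'];cv2.imwrite('pics/g2.png',cv2.resize(i['frame'][40:240,130:350,::-1],None,fx=2.5,fy=2.5,interpolation=2))
E
python3 d.py .5279 .1983 .265 1.7084
```

```text
mirror [ 0.5311 -0.2289  0.02  ] xor 1206 of [1626, 439]
mirror [ 0.5334 -0.2325  0.02  ] xor 931 of [1626, 439]
mirror [ 0.5381 -0.2324  0.02  ] xor 983 of [1626, 439]
mirror [ 0.5403 -0.2326  0.02  ] xor 1108 of [1626, 439]
t 15.65 p [ 0.5385 -0.2312  0.2609] rot [-3.141 -0.     1.591] w 0.0099 F [ 0.4  1.1 -2.4] g 30.0
delta [ 0.4296 -0.0019 -0.0041 -0.1174]
```

View pics/g2.png

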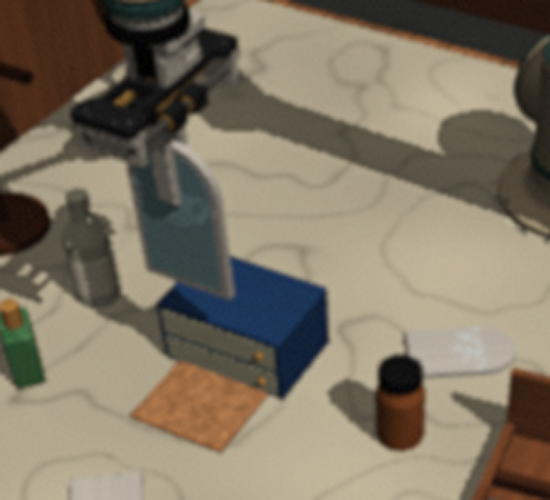

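The mirror hangs vertical at crop (185,225), flush in the grip, with the jar upright at (400,400). Next it goes over to the tray.

>>> jog_arm(steps=[[0.01, -0.001, 0, 0, 1], [0.03, -0.003, 0, -0.01, 1], [0.06, -0.005, 0, -0.02, 1], [0.09, -0.008, 0, -0.03, 1], [0.12, -0.01, 0, -0.04, 1], [0.15, -0.013, 0, -0.05, 1], [0.18, -0.016, 0, -0.06, 1], [0.21, -0.019, 0, -0.07, 1], [0.24, -0.021, 0, -0.08, 1], [0.27, -0.024, 0, -0.09, 1]])

```text
time_s: 16.48
ee_pos: [0.5083, 0.0404, 0.2613]
tcp_rot: [3.141, -0.0, 1.682]
contact_force: [0.7, 0.1, -4.0]
width: 0.0098
grip_force: 30.0
```

>>> jog_arm(steps=[[0.03, 0, 0, 0, 1], [0.06, 0, 0, -0.01, 1], [0.085, 0, 0, -0.02, 1], [0.11, 0, 0, -0.027, 1], [0.125, 0, 0, -0.027, 1], [0.14, 0, 0, -0.027, 1], [0.15, 0, 0, -0.027, 1], [0.154, 0, 0, -0.027, 1], [0.154, 0, 0, -0.027, 1], [0.154, 0, 0, -0.027, 1]])

```text
time_s: 17.32
ee_pos: [0.492, 0.1909, 0.261]
tcp_rot: [-3.141, 0.001, 1.708]
contact_force: [-0.3, -0.1, -2.8]
width: 0.0101
grip_force: 30.0
```

```bash
python3 - <<'E'
from fit import *
V={n:view(n)for n in("scene","top")}
t=fit("tray",TRAY,(.528,.2,.1376),V,("mirror","dish"))
t=fit("tray",TRAY,(.528,.2,.1376),{'scene':V['scene']},("mirror","dish"))
m=fit("mirror",mirror(0,arm.read_state()['ee_pos'][2]-.107),(.49,.19,.14),V)
print([(n,np.round(d['centre'],4).tolist(),round(d['p'],2)) for n in V for l in('tray','trough') for d in arm.mark_of(l,n)[:1]])
i=V['scene'];cv2.imwrite('pics/g3.png',cv2.resize(i['frame'][60:290,280:440,::-1],None,fx=2.5,fy=2.5,interpolation=2))
E
python3 d.py .4922 .1934 .13 1.7084
```

```text
tray [0.5269 0.1977 0.1347] xor 2544 of [4825, 2112]
tray [0.5265 0.1971 0.1392] xor 431 of [4825]
mirror [0.49   0.1887 0.0706] xor 1133 of [2196, 343]
[('scene', [0.5247, 0.1986, -0.0029], 0.69), ('scene', [0.4737, 0.1935, 0.0073], 0.96), ('top', [0.5315, 0.2015, -0.0005], 0.56), ('top', [0.4733, 0.1931, 0.0071], 0.92)]
t 18.17 p [0.4921 0.1914 0.2609] rot [-3.142  0.     1.708] w 0.0102 F [-0.  -0.6 -3.7] g 30.0
delta [ 0.002   0.0004  0.1309 -0.0003]
```

View pics/g3.png

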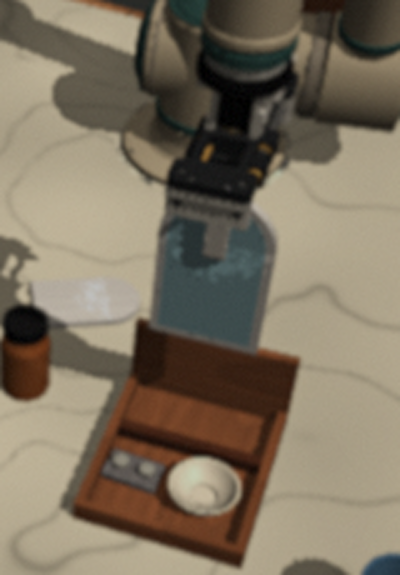

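The mirror is above the trough (crop (210,290)), glass facing out, and the trough is empty. I'll lower it now.

>>> jog_arm(steps=[[0.003, 0.001, 0.01, 0, 1], [0.003, 0.001, 0.03, 0, 1], [0.003, 0.001, 0.055, 0, 1], [0.003, 0.001, 0.08, 0, 1], [0.003, 0.001, 0.1, 0, 1], [0.003, 0.001, 0.115, 0, 1], [0.003, 0.001, 0.127, 0, 1], [0.003, 0.001, 0.135, 0, 1], [0.003, 0.001, 0.14, 0, 1], [0.003, 0.001, 0.142, 0, 1]])

```text
time_s: 19.0
ee_pos: [0.4923, 0.1945, 0.1181]
tcp_rot: [-3.14, 0.0, 1.708]
contact_force: [-0.7, -0.1, -3.3]
width: 0.01
grip_force: 30.0
```

>>> jog_arm(steps=[[0, 0, 0.001, 0, 1], [0, 0, 0.002, 0, 1], [0, 0.001, 0.002, 0, 1], [0, 0.002, 0.002, 0, 1], [0, 0.003, 0.002, 0, 1], [0, 0.004, 0.002, 0, 1], [0, 0.005, 0.002, 0, 1], [0, 0.005, 0.002, 0, 1], [0, 0.005, 0.002, 0, 1], [0, 0.005, 0.002, 0, 1]])

```text
time_s: 19.83
ee_pos: [0.4976, 0.1951, 0.1169]
tcp_rot: [-3.141, 0.0, 1.708]
contact_force: [-0.1, -1.2, -3.2]
width: 0.0098
grip_force: 30.0
```

```bash
python3 - <<'E'
from fit import *
i=view("scene");cv2.imwrite('pics/g4.png',cv2.resize(i['frame'][90:290,300:420,::-1],None,fx=3,fy=3,interpolation=2))
E
python3 d.py .4922 .1934 .13 1.7084
```

```text
t 19.88 p [0.4976 0.1951 0.1169] rot [-3.142  0.     1.708] w 0.0097 F [-0.1  0.  -2.9] g 30.0
delta [-0.001  -0.0055 -0.0131 -0.0004]
```

View pics/g4.png

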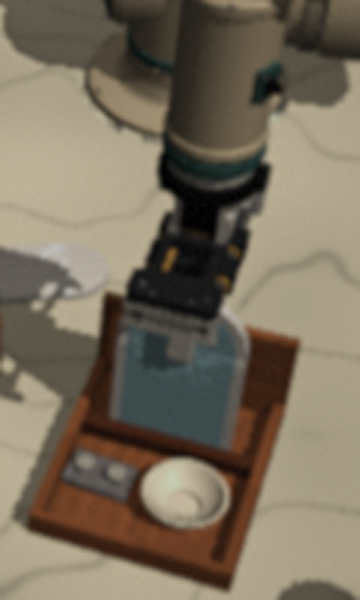

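The mirror foot is just behind the lip (crop (175,435)), centred between the rims, with no contact yet. I'll feel for the lip and then the floor.

>>> jog_arm(steps=[[0, 0, 0.0005, 0, 1], [0, 0, 0.001, 0, 1], [0, 0, 0.0015, 0, 1], [0, 0, 0.002, 0, 1], [0, 0.0005, 0.002, 0, 1], [0, 0.001, 0.002, 0, 1], [0, 0.0015, 0.002, 0, 1], [0, 0.002, 0.002, 0, 1], [0, 0.002, 0.002, 0, 1], [0, 0.002, 0.002, 0, 1]])

```text
time_s: 20.72
ee_pos: [0.499, 0.1953, 0.115]
tcp_rot: [-3.14, 0.0, 1.708]
contact_force: [-3.7, -1.0, 2.3]
width: 0.0101
grip_force: 30.0
```

>>> jog_arm(steps=[[0, 0, -0.001, 0, 1], [0, 0, -0.001, 0, 1], [0, 0.0005, -0.001, 0, 1], [0, 0.001, -0.001, 0, 1], [0, 0.0015, -0.001, 0, 1], [0, 0.002, -0.001, 0, 1], [0, 0.002, -0.001, 0, 1], [0, 0.002, -0.001, 0, 1], [0, 0.002, -0.001, 0, 1], [0, 0.002, -0.001, 0, 1]])

```text
time_s: 21.55
ee_pos: [0.4995, 0.1954, 0.1155]
tcp_rot: [-3.137, 0.0, 1.708]
contact_force: [-6.4, -0.7, -0.5]
width: 0.0101
grip_force: 30.0
```

The lip is found: a 6 N sideways force with the floor load almost gone. Now I'll ease the grip while shifting back so the front finger tips the mirror onto the rear finger.

>>> jog_arm(steps=[[0, 0, 0.0005, 0, 0.78], [0, -0.002, 0.0005, 0, 0.74], [0, -0.005, 0.0005, 0, 0.7], [0, -0.008, 0.0005, 0, 0.65], [0, -0.012, 0.0005, 0, 0.6], [0, -0.0155, 0.0005, 0, 0.58], [0, -0.0155, 0.0005, 0, 0.58], [0, -0.0155, 0.0005, 0, 0.58], [0, -0.0155, 0.0005, 0, 0.58], [0, -0.0155, 0.0005, 0, 0.58]])

```text
time_s: 22.38
ee_pos: [0.4865, 0.1936, 0.1155]
tcp_rot: [3.141, 0.0, 1.708]
contact_force: [0.5, -0.5, 0.0]
width: 0.0197
grip_force: 0.0
```

```bash
python3 - <<'E'
from fit import *
i=view("scene");cv2.imwrite('pics/g5.png',cv2.resize(i['frame'][90:290,300:420,::-1],None,fx=3,fy=3,interpolation=2))
E
python3 d.py .4850 .1934 .115 1.7084
```

```text
t 22.43 p [0.4865 0.1936 0.1155] rot [3.141 0.    1.708] w 0.02 F [ 0.2  0.5 -0.6] g 0.0
delta [ 0.     -0.0015  0.0005 -0.0004]
```

View pics/g5.png

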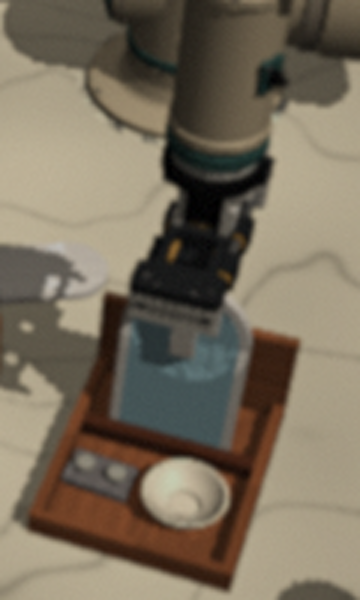

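The mirror leans back on the rear finger with its foot still at the lip (crop (175,435)). I'll keep laying it back.

>>> jog_arm(steps=[[0, -0.003, 0, 0, 0.5], [0, -0.004, 0, 0, 0.48], [0, -0.007, 0, 0, 0.36], [0, -0.0095, 0, 0, 0.25], [0, -0.011, 0, 0, 0.15], [0, -0.0125, 0, 0, 0.04], [0, -0.0145, 0, 0, -0.07], [0, -0.0165, 0, 0, -0.17], [0, -0.0185, 0, 0, -0.28], [0, -0.0205, 0, 0, -0.38]])

```text
time_s: 23.27
ee_pos: [0.4656, 0.1907, 0.1154]
tcp_rot: [-3.141, 0.0, 1.708]
contact_force: [-1.0, -0.5, -0.6]
width: 0.0629
grip_force: 0.2
```

>>> jog_arm(steps=[[0, -0.002, 0, 0, -0.49], [0, -0.004, 0, 0, -0.6], [0, -0.006, 0, 0, -0.7], [0, -0.008, 0, 0, -0.8], [0, -0.011, 0, 0, -0.9], [0, -0.014, 0, 0, -1], [0, -0.019, 0, 0, -1], [0, -0.025, 0, 0, -1], [0, -0.031, 0, 0, -1], [0, -0.037, 0, 0, -1]])

```text
time_s: 24.1
ee_pos: [0.4287, 0.1856, 0.1156]
tcp_rot: [3.141, 0.0, 1.708]
contact_force: [0.2, 0.3, 0.1]
width: 0.0942
grip_force: 0.0
```

```bash
python3 - <<'E'
from fit import *
V={n:view(n)for n in("scene","top")}
i=V['scene'];cv2.imwrite('pics/g6.png',cv2.resize(i['frame'][90:290,290:420,::-1],None,fx=3,fy=3,interpolation=2))
m=fit("mirror",mirror(np.radians(32.6),.008),(.496,.194,.138),V)
c,s=np.cos(.138),np.sin(.138);d=m[:2]-[.527,.1978];print('tray',d[0]*c+d[1]*s,-d[0]*s+d[1]*c,'expect -.0325')
E
python3 d.py .4850 .1934 .115 1.7084
```

```text
mirror [0.4964 0.1928 0.1669] xor 1444 of [2055, 614]
tray -0.030976539938485995 -0.0007828387437141286 expect -.0325
t 24.3 p [0.4293 0.1857 0.1157] rot [3.141 0.    1.708] w 0.094 F [ 0.6 -0.7 -0.8] g 0.0
delta [-0.      0.0562  0.0007 -0.0003]
```

View pics/g6.png

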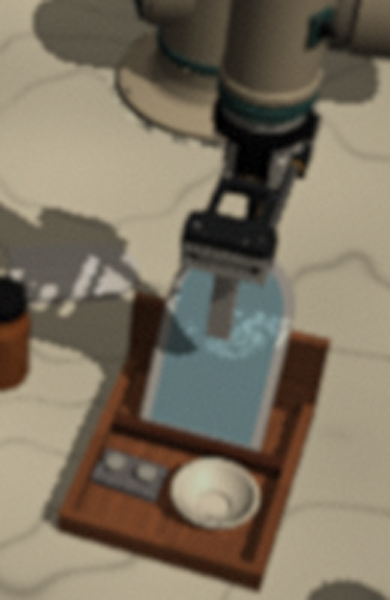

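The mirror rests on the backboard with the foot at the lip and the fingers free. I'll rise straight up, then head back to the jar.

>>> jog_arm(steps=[[0, 0, -0.01, 0, -1], [0, 0, -0.03, 0, -1], [0, 0, -0.06, 0, -1], [0, 0, -0.09, 0, -1], [0, 0, -0.12, 0, -1], [0, 0, -0.13, 0, -1], [-0.02, 0, -0.13, 0.0, -1], [-0.06, 0.01, -0.13, 0.12, -1], [-0.1, 0.02, -0.13, 0.24, -1], [-0.14, 0.03, -0.13, 0.36, -1]])

```text
time_s: 25.13
ee_pos: [0.4783, 0.05, 0.2449]
tcp_rot: [3.142, -0.0, 1.344]
contact_force: [0.8, 0.8, 0.1]
width: 0.094
grip_force: 0.0
```

```bash
python3 - <<'E'
from fit import *
V={n:view(n)for n in("scene","top")}
m=fit("mirror",mirror(np.radians(32.6),.008),(.496,.194,.138),V)
m=fit("mirror",mirror(np.radians(32.6),.008),(.496,.194,.138),{'scene':V['scene']})
t=fit("tray",TRAY+mirror(0,0)[:0],(.527,.198,.1376),V,("mirror","dish"))
c,s=np.cos(.138),np.sin(.138);d=m[:2]-[.527,.1978];print('tray',d[0]*c+d[1]*s,-d[0]*s+d[1]*c,'expect -.0325')
j=fit("jar",JAR,(.5,.001,0),V,yaw=False)
i=V['scene'];a=cv2.resize(i['frame'][110:290,290:420,::-1],None,fx=3.2,fy=3.2,interpolation=2);i=V['top'];b=cv2.resize(i['frame'][180:300,170:290,::-1],(383,383),interpolation=2)
b=cv2.copyMakeBorder(b,0,a.shape[0]-383,0,0,0);cv2.imwrite('pics/g7.png',np.hstack([a,b])[:,:800])
E
python3 d.py .5 .001 .16 .03
```

```text
mirror [0.4958 0.1927 0.1366] xor 877 of [2583, 748]
mirror [0.4883 0.1894 0.1229] xor 133 of [2583]
tray [0.5274 0.1987 0.1386] xor 2597 of [3219, 1490]
tray -0.03950131817737047 -0.0029697869826421606 expect -.0325
jar [ 0.4989 -0.0022  0.    ] xor 328 of [700, 186]
t 25.78 p [0.4779 0.0519 0.2456] rot [ 3.141 -0.     1.35 ] w 0.0943 F [0.5 0.7 0.6] g 0.0
delta [-0.0448  0.0327  0.0856  1.3196]
```

View pics/g7.png

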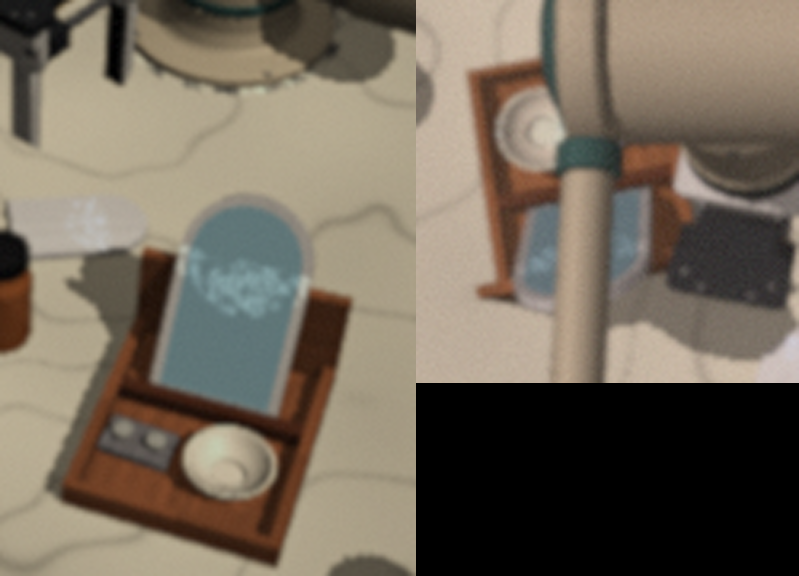

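The mirror leans squarely on the backboard, glass out and foot at the lip (crop (215,400)); the jar still stands. Next I'll fetch the jar.

>>> jog_arm(steps=[[-0.022, 0.016, 0, 0.12, -1], [-0.0448, 0.0327, 0, 0.24, -1], [-0.0448, 0.0327, 0.02, 0.36, -1], [-0.0448, 0.0327, 0.04, 0.48, -1], [-0.0448, 0.0327, 0.06, 0.6, -1], [-0.0448, 0.0327, 0.07, 0.72, -1], [-0.0448, 0.0327, 0.08, 0.84, -1], [-0.0448, 0.0327, 0.085, 0.96, -1], [-0.0448, 0.0327, 0.085, 1.08, -1], [-0.0448, 0.0327, 0.085, 1.2, -1]])

```text
time_s: 26.62
ee_pos: [0.4998, 0.0006, 0.16]
tcp_rot: [-3.141, 0.001, 0.143]
contact_force: [0.9, 0.3, 0.0]
width: 0.0942
grip_force: 0.0
```

```bash
python3 d.py .5 .001 .0435 .03
```

```text
t 26.62 p [0.4998 0.0006 0.16  ] rot [-3.141e+00  1.000e-03  1.430e-01] w 0.0942 F [0.9 0.3 0. ] g 0.0
delta [ 0.0003 -0.0004  0.1165  0.1127]
```

>>> jog_arm(steps=[[0, 0, 0.02, 0.113, -1], [0, 0, 0.05, 0.113, -1], [0, 0, 0.08, 0.113, -1], [0, 0, 0.105, 0.113, -1], [0, 0, 0.116, 0.113, -1], [0, 0, 0.1165, 0.113, -0.5], [0, 0, 0.1165, 0.113, 0], [0, 0, 0.1165, 0.113, 0.3], [0, 0, 0.1165, 0.113, 1], [0, 0, 0.1165, 0.113, 1]])

```text
time_s: 27.45
ee_pos: [0.5012, 0.0001, 0.0452]
tcp_rot: [3.141, -0.003, 0.035]
contact_force: [-0.3, 1.1, 0.0]
width: 0.0638
grip_force: 0.0
```

>>> jog_arm(steps=[[0, 0, 0, 0, 1], [0, 0, 0, 0, 1], [0, 0, 0, 0, 1], [0, 0, -0.01, 0, 1], [0, 0, -0.03, 0, 1], [0, 0, -0.06, 0, 1], [0, 0, -0.09, 0, 1], [0, 0, -0.11, 0, 1], [0, 0, -0.11, 0, 1], [0, 0, -0.11, 0, 1]])

```text
time_s: 28.28
ee_pos: [0.5002, 0.0001, 0.154]
tcp_rot: [3.141, -0.001, 0.035]
contact_force: [0.2, -0.4, -2.7]
width: 0.0532
grip_force: 30.0
```

```bash
python3 - <<'E'
from fit import *
V={n:view(n)for n in("scene","top")}
print([(n,np.round(d['centre'],4).tolist(),round(d['p'],2)) for n in V for l in('pad','keepsake') for d in arm.mark_of(l,n)[:1]])
print([(n,np.round(d['centre'],4).tolist(),round(d['p'],2)) for n in V for d in arm.find_in('pad',n)[:1]])
b=fit("keepsake",BOX+[box(0,100,-60,60,0,4)],(.52,-.22,0.03),V)
b=fit("keepsake",BOX+[box(0,100,-60,60,0,4)],(.52,-.22,0.03),{'scene':V['scene']})
E
python3 d.py .571 -.2185 .1535 .03
```

```text
[('scene', [0.5679, -0.2175, 0.0047], 0.58), ('scene', [0.5197, -0.221, 0.0014], 0.73), ('top', [0.5693, -0.2181, 0.0098], 0.94), ('top', [0.5181, -0.2199, -0.0006], 0.68)]
[('scene', [0.5191, -0.2076, 0.0573], 0.66), ('top', [0.4871, -0.2159, 0.091], 0.82)]
keepsake [ 0.5198 -0.2203  0.0224] xor 243 of [3984, 4312]
keepsake [ 0.5193 -0.2215  0.0302] xor 94 of [3984]
t 28.83 p [5.000e-01 2.000e-04 1.536e-01] rot [3.142e+00 1.000e-03 3.500e-02] w 0.0534 F [-0.2 -0.6 -2.8] g 30.0
delta [6.33e-02 2.21e-01 1.00e-04 5.00e-03]
```

>>> jog_arm(steps=[[0.008, 0.03, 0, 0, 1], [0.017, 0.06, 0, 0, 1], [0.025, 0.09, 0, 0, 1], [0.034, 0.12, 0, 0, 1], [0.042, 0.15, 0, 0, 1], [0.05, 0.18, 0, 0, 1], [0.057, 0.205, 0, 0, 1], [0.0618, 0.2215, 0, 0, 1], [0.0618, 0.2215, 0.02, 0, 1], [0.0618, 0.2215, 0.04, 0, 1]])

```text
time_s: 29.67
ee_pos: [0.5711, -0.2207, 0.1145]
tcp_rot: [3.14, -0.003, 0.033]
contact_force: [0.4, 0.6, -3.6]
width: 0.0531
grip_force: 30.0
```

>>> jog_arm(steps=[[0, 0, 0.015, 0, 1], [0, 0, 0.03, 0, 1], [0, 0, 0.045, 0, 1], [0, 0, 0.053, 0, 1], [0, 0, 0.059, 0, 1], [0, 0, 0.062, 0, 1], [0, 0, 0.064, 0, 1], [0, 0, 0.065, 0, 1], [0, 0, 0.065, 0, 1], [0, 0, 0.065, 0, 1]])

```text
time_s: 30.5
ee_pos: [0.5701, -0.2192, 0.0497]
tcp_rot: [3.141, -0.001, 0.035]
contact_force: [0.1, 0.7, -3.0]
width: 0.0532
grip_force: 30.0
```

```bash
python3 d.py .5695 -.219 .0476 .03;python3 - <<'E'
from fit import *
i=view("scene");b=(.5196,-.2207,.026)
f=i['frame'][:,:,::-1].copy();cv2.imwrite('pics/g8.png',cv2.resize(f[90:240,140:300],None,fx=3.5,fy=3.5,interpolation=2))
E
```

```text
t 30.5 p [ 0.5701 -0.2192  0.0497] rot [ 3.141e+00 -1.000e-03  3.500e-02] w 0.0532 F [ 0.1  0.7 -3. ] g 30.0
delta [-0.0006 -0.0002  0.0021  0.005 ]
```

View pics/g8.png

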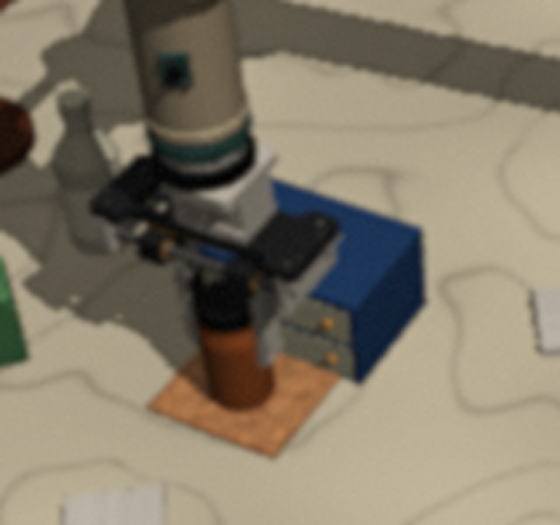

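The jar is held just above the middle of the cork pad (crop (238,390)). Touch down now.

>>> jog_arm(steps=[[-0.0005, 0, 0.0005, 0, 1], [-0.0005, 0, 0.001, 0, 1], [-0.0005, 0, 0.0015, 0, 1], [-0.0005, 0, 0.002, 0, 1], [-0.0005, 0, 0.0023, 0, 1], [-0.0005, 0, 0.0023, 0, 1], [-0.0005, 0, 0.0023, 0, 1], [-0.0005, 0, 0.0023, 0, 1], [-0.0005, 0, 0.0023, 0, 1], [-0.0005, 0, 0.0023, 0, 1]])

```text
time_s: 31.38
ee_pos: [0.5696, -0.2192, 0.0487]
tcp_rot: [3.141, -0.002, 0.035]
contact_force: [-3.1, 1.8, 8.5]
width: 0.0534
grip_force: 30.0
```

Contact at 11 N. I'll back off slightly, release and rise.

>>> jog_arm(steps=[[0, 0, -0.0008, 0, 1], [0, 0, -0.001, 0, 1], [0, 0, -0.001, 0, 0], [0, 0, -0.001, 0, -0.2], [0, 0, -0.001, 0, -0.4], [0, 0, -0.001, 0, -0.7], [0, 0, -0.001, 0, -1], [0, 0, -0.001, 0, -1], [0, 0, -0.01, 0, -1], [0, 0, -0.03, 0, -1]])

```text
time_s: 32.22
ee_pos: [0.5672, -0.2181, 0.0748]
tcp_rot: [-3.139, 0.005, 0.035]
contact_force: [0.5, 0.2, -0.3]
width: 0.0925
grip_force: 0.0
```

>>> jog_arm(steps=[[0, 0, -0.03, 0, -1], [0, 0, -0.06, 0, -1], [0, 0, -0.1, 0, -1], [0, 0, -0.14, 0, -1], [-0.02, 0, -0.15, 0, -1], [-0.05, 0, -0.15, 0, -1], [-0.09, 0, -0.15, 0, -1], [-0.13, 0, -0.15, 0, -1], [-0.17, 0, -0.15, 0, -1], [-0.2, 0, -0.15, 0, -1]])

```text
time_s: 33.05
ee_pos: [0.3663, -0.2253, 0.2272]
tcp_rot: [3.141, 0.001, 0.035]
contact_force: [0.8, -0.3, -0.0]
width: 0.0937
grip_force: 0.0
```

```bash
python3 - <<'E'
from fit import *
V={n:view(n)for n in("scene","top")}
j=fit("jar",JAR,(.5697,-.219,0),V,yaw=False)
M=mirror(np.radians(32.6),.008); t=np.array((.5272,.1982,.138))
m=fit("mirror",M,(.496,.194,.138),{'top':V['top']})
c,s=np.cos(t[2]),np.sin(t[2]);d=m[:2]-t[:2];print('in tray',d[0]*c+d[1]*s,-d[0]*s+d[1]*c,'ideal -.0325 0')
i=V['scene'];T=cv2.resize
a=T(i['frame'][100:290,170:420,::-1],(600,456),interpolation=2)[:, :]
f=T(V['top']['frame'][150:310,170:450,::-1],(800,457),interpolation=2)
a=T(a,(400,304));f=T(f,(800,457));o=np.vstack([f[:, :800],]);cv2.imwrite('pics/fin.png',o)
print([(l,n,np.round(d['centre'],3).tolist()) for l in('dish','cufflinks','jar','mirror_foot') for n in V for d in arm.mark_of(l,n)[:2]])
E
python3 d.py .5 0 .2 0
```

```text
jar [ 0.5693 -0.2196  0.    ] xor 174 of [692, 460]
mirror [0.4961 0.1942 0.1461] xor 49 of [1362]
in tray -0.03131356518419438 0.00034501105498362626 ideal -.0325 0
[('dish', 'scene', [0.573, -0.218, 0.0]), ('dish', 'scene', [0.57, -0.221, 0.004]), ('dish', 'top', [0.559, 0.23, 0.01]), ('cufflinks', 'scene', [0.565, 0.163, 0.006]), ('cufflinks', 'top', [0.562, 0.159, 0.006]), ('jar', 'scene', [0.571, -0.219, -0.002]), ('jar', 'scene', [0.563, 0.232, 0.009]), ('jar', 'top', [0.568, -0.219, 0.01]), ('mirror_foot', 'scene', [0.5, 0.195, 0.012]), ('mirror_foot', 'scene', [0.392, -0.048, -0.002]), ('mirror_foot', 'top', [0.499, 0.192, 0.011]), ('mirror_foot', 'top', [0.383, -0.048, 0.0])]
t 33.7 p [ 0.3697 -0.226   0.2264] rot [-3.141  0.     0.036] w 0.0938 F [-0.   0.   0.5] g 0.0
delta [ 0.1382 -0.2212  0.0264  0.0357]
```

View pics/fin.png

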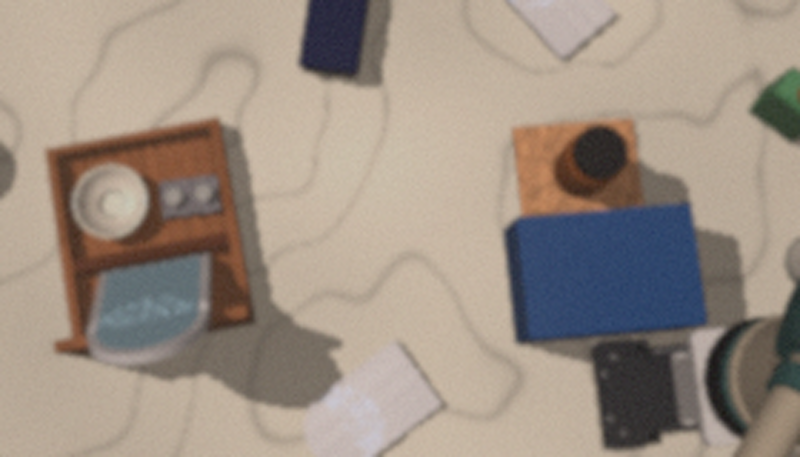

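The mirror is centred in the trough with its foot at the lip (about 0.3 mm off), the jar stands in the middle of the pad, and the gripper is clear of both. Handing in.

```bash
python3 -c "
from workcell import arm
print(arm.sign_off())"
```

```text
the job is handed in; nothing more can be done
None
```

The swap is done and handed in after about 34 s: the mirror leans on the tray's backboard, glass out and foot at the lip, and the jar stands upright in the middle of the cork pad, with the gripper open and clear of both.

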